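Find the hidden drawer catch by feel and open the tool chest

ROBOT

A 6-joint arm with a two-finger parallel gripper is mounted at the origin on the work surface; the furniture and walls round the work are solid. World frame = base frame: x ahead of the robot, y to its left, z up, the work surface at z = 0. Lengths are in mm, angles in rad, forces in N, time in s.
With the tool pointing down it reaches from about 350 to 975 mm from the base axis. Payload 7.1 kg.
Tool frame: the origin (TCP) lies on the mounting face of the last link; the fingertips stand 182 mm ahead of it and the grasp point (between the pads) lies 163 mm ahead of it (ctrl.tip_reach is the distance from the TCP to the fingertips, in mm); z points along the fingers, y is the direction in which the jaws open and shut (so a half turn about z gives the same grasp; the last joint's range is limited). The gripper opens to 88 mm and grips with 3 to 60 N. Pads are 20 mm wide; open, the fingers measure 115 mm over their backs; the gripper's body (75 mm by 178 mm) begins 61 mm behind the grasp point.
Start: joints at [1.094, 0.423, 1.63, -0, 1.089, -0.019], TCP at [276.203, 560.641, 404.675] pointing down, gripper open.
Joint ranges: [-3, 3], [-0.9, 2.11], [0.09, 2.58], [-1.31, 4.45], [0.11, 2.69], [-2.54, 2.54]. Speed limits (rad/s): [2.39, 2.39, 3.01, 3.14, 3.14, 3.14].

INTERFACE

Orientations are given as a rotation vector (axis times angle).
In Python, from workcell import ctrl gives the robot as it stands.
- The arm moves only by the tool jog_arm, never from a script. Its argument "steps" is a list that holds one entry, the list of rows, each a list of 7 numbers: the shift along the tool's x, y, z in m, then the turn, a rotation vector about the tool's x, y, z in degrees, then the gripper's target within -1 to 1 (shut at 1, half-way at 0, fully open at -1). A call has 1 to 20 rows; each row shifts and turns the commanded pose from where the row before left it, along the tool's axes as they then stand; what a row does not reach is not made up. A row lasts 1/12 s, in which the tool goes at most 41.7 mm and 7.16 degrees, less where a joint would pass 70% of its speed; a pose out of reach is approached as far as the arm can. A call is refused whole if a number of a shift passes 0.0417 or a number of a turn 7.16, either way. A call with a gripper value outside its range is refused whole. The fingers move at their own pace and stop on an object; the grip force is fixed at half the most. Time passes only in rows, so rows that do not move let the fingers close. It gives the time, the measured TCP pose, the force and the opening at its end, in the units of the state.
- ctrl.get_obs(): the state, without advancing time (a new reading comes with each control period).
- ctrl.get_image(name): name is "scene" or "side" or "wrist"; returns the picture (400x640x3 uint8, red, green, blue); there is no depth.
- ctrl.camera_info(name): a dict with "fx", "fy", "cx", "cy" (pixels), "origin" and "attitude" of the camera in the world; the wrist camera has in their place "T_tool_cam" (4x4, takes a point from camera to tool coordinates, whose origin is the TCP and whose axes are the flange's). Camera axes: x right, y down, z forward; pixel columns grow to the right and rows downward; lengths in mm; the calibration is good to about 2 mm. A picture is of the moment at which its call begins: read the wrist's pose just before it. camera_info takes no time and is no camera call.
- ctrl.close_job(): hands the job in, once; it reports no verdict.
Trained networks look in the newest picture that a camera, given by its name, has taken for a name from the list of things; names that differ only in an ending like _2 or _b are one class to them, and where a whole thing is asked for, a point or a joint stands for the part that bears it (a point fixed in the world has none). Each returns a list of dicts, best first, with "p" (0 to 1); they miss things now and then, are a little off and sometimes report something else, mostly with a low value. They report only what shows in the picture. A call takes as long as a camera call.
- ctrl.look_for(thing, camera): "bbox" ([left, top, right, bottom] in pixels, round what is visible of it).
- ctrl.trace(thing, camera): "pixels" (400x640 bool, what is visible of it) and "bbox" ([left, top, right, bottom] in pixels, round what is visible of it).
- ctrl.landmark_of(thing, camera): "uv" ([column, row] in pixels: a listed point, or the origin of a listed thing).
The state is a dict: "t": time; "qpos": joint angles; "qvel": joint speeds; "joint_torque": joint torques, N m; "ee_pos": TCP position; "orientation": TCP orientation; "ft_force": force on the tool from outside, world axes, zero at the start; "moment": the same for the moment, N m; "width": finger opening in mm.
Only numpy, scipy, OpenCV 4.12 (cv2) and the standard library are available. Lean on these libraries where they do the work, as an engineer would, in place of code of your own. Each camera call takes 0.05 s, during which the arm holds its last target.

TASK

Open the drawer of the low grey tool chest by at least 8 cm and let go of it. It is held shut by a concealed spring catch: one piece of the ribbed floor of the finger channel on the drawer front gives way when pressed, but where along the channel differs from chest to chest and cannot be seen, so run the closed fingers along the channel floor with light pressure until they sink in, press the catch right down, and draw the drawer out gently with the fingers still in the channel. Do not force anything, and leave the other things on and round the chest where they lie.

Things in the scene. Friction and masses are not known exactly. Their poses are not given: they have to be found in the camera images.
- chest: low grey steel tool chest with one drawer, 340 mm wide, 220 mm deep, 98 mm high, fixed on the bench. Origin: centre of its underside. Its x axis points from the drawer front to the back, y along the front to the left as seen from the robot, z up. An aluminium pull with the finger channel runs along the top of the drawer front
- slot_mid (a point): middle of the finger channel's floor, 68 mm above the bench; moves with the drawer, axes as the chest's. The channel, open upwards, is 40 mm across (x) and 138 mm long (y, -69 to +69 mm). Its ribbed floor is level and rigid but for the catch: 38 mm of its length, full width, flush and looking the same, the middle of it anywhere from -47 to +47 mm along y
- lip_mid (a point): middle of the top edge of the channel's front wall (4 mm thick, aluminium, 20 mm above the floor, 22 mm in front of slot_mid); moves with the drawer. The channel's back wall, the drawer front, rises 24 mm above the floor; the chest's top begins 32 mm behind slot_mid and lies 30 mm above the floor
- drawer (a joint): how far the drawer is drawn out towards the robot (along the chest's -x), in m: 0 shut, 0.12 at its stop. It has 2 mm of play when latched and runs with about 3 N of friction
- catch (a joint): how far the catch is pressed down, in m: 0 flush, 0.011 at its stop. Its spring begins to give at about 3 N and takes 8.5 N fully down; the drawer is free from about 0.008. Pulling on the drawer before that binds the catch. It needs holding down only for the drawer's first 20 mm and springs up flush when let go
- tape_measure: orange tape measure 37x85x60 mm on the rear left of the chest's top; origin at the centre of its underside
- pliers: black pliers 55x185x14 mm on the rear of the chest's top; origin at the centre of the underside
- steel_offcut: steel bar offcut 20x85x12 mm on the bench in front of the chest, to the left; origin at the centre of the underside
- yellow_cap: yellow plastic cap used as a parts cup, 66 mm across and 46 mm high, on the bench at the left; origin at the centre of the underside
- black_tape: roll of black tape, 60 mm across and 19 mm high, flat on the bench in front of the chest, to the right; origin at the centre of the underside

How it is judged (in metres and radians):
On the way:
1. the catch is pressed down at least 8 mm while the drawer is still shut (drawn out less than 15 mm) (value of joint catch above 0.008 m and value of joint drawer below 0.015 m), for 0.1 s.
At the end, for the whole second after the job is handed in: the drawer is drawn out more than 80 mm and at rest, and the catch has sprung back (pressed less than 3 mm) (value of joint drawer above 0.08 m and value of joint catch below 0.003 m and velocity of joint drawer between -0.01 and 0.01 m/s); the robot touches nothing.
It fails at once if the robot forces the chest, its drawer or the catch with more than 40 N (contact force between any of the fingers, the arm and chest above 40 N).
It fails at once if the drawer is flung open faster than 0.4 m/s (velocity of joint drawer above 0.4 m/s).
It fails at once if the tape measure, pliers, black tape, steel offcut or yellow cap is shifted by more than 30 mm (distance of any of tape_measure, pliers, black_tape, steel_offcut, yellow_cap from where it was at the start of the episode above 0.03 m).
It also fails if it takes over 64 s, if anything falls off the work surface, if the arm or the gripper's body presses on something with over 40 N, if the wrist force passes 120 N, or if a joint passes its speed limit or range.

## Working session

There is one attempt and no reset: what is moved stays moved. The work goes in short steps, Python scripts to look and compute and a tool call to move; the robot and the scene stay as the last step left them, time stands still between calls to the robot, and variables do not carry over. Pictures are saved under pics/ and viewed, and the job is handed in when it is done.

Besides the shell and the picture viewer there is one more tool, called after "Call:" as a command line: name --argument value ..., lists and objects as JSON in quotes. jog_arm: Moves the arm, as the interface text tells. Its arguments: {"type":"object","properties":{"steps":{"type":"array"}},"required":["steps"]}

```bash
mkdir -p pics; ls; cat > h.py <<'E'
import numpy as np, cv2
from scipy.spatial.transform import Rotation as R
from workcell import ctrl
def save(n,f):
    im=ctrl.get_image(n); cv2.imwrite('pics/'+f,im[:,:,::-1]); return im
def att(i):
    a=np.array(i['attitude'],float)
    return R.from_rotvec(a).as_matrix() if a.shape==(3,) else a
def camT(n,obs=None):
    i=ctrl.camera_info(n)
    if n=='wrist':
        o=obs or ctrl.get_obs(); T=np.eye(4); T[:3,:3]=R.from_rotvec(o['orientation']).as_matrix(); T[:3,3]=o['ee_pos']
        T=T@np.array(i['T_tool_cam']); return i,T[:3,:3],T[:3,3]
    return i,att(i),np.array(i['origin'])
def onz(n,uv,z,obs=None):
    i,A,o=camT(n,obs); d=A@np.array([(uv[0]-i['cx'])/i['fx'],(uv[1]-i['cy'])/i['fy'],1]); return o+d*(z-o[2])/d[2]
def proj(n,p,obs=None):
    i,A,o=camT(n,obs); c=A.T@(np.array(p)-o); return [i['fx']*c[0]/c[2]+i['cx'],i['fy']*c[1]/c[2]+i['cy']]
E
python3 - <<'E'
from h import *
o=ctrl.get_obs(); print(o)
for n in ['scene','side','wrist']:
    print(n,ctrl.camera_info(n)); save(n,n+'0.png')
    for th,z in [('slot_mid',68),('lip_mid',88),('chest',0)]:
        for r in ctrl.landmark_of(th,n)[:2]: print(n,th,r, onz(n,r['uv'],z,o).round(1))
E
```

```text
pics
{'t': 0.0, 'qpos': array([ 1.09396627e+00,  4.23831611e-01,  1.63066465e+00, -3.33394913e-05,
        1.08859691e+00, -1.89967483e-02]), 'qvel': array([ 2.63650643e-03,  4.52108103e-05, -7.91984266e-04,  1.07354771e-04,
        2.08814181e-03,  5.05197777e-04]), 'joint_torque': array([ 1.49385978e-03, -5.44629157e+01, -2.73659635e+01,  6.45192456e-02,
        2.29153008e-02, -1.32943328e-04]), 'ee_pos': array([276.10825766, 560.40376735, 403.91721209]), 'orientation': array([-7.12797358e-01, -3.05931129e+00,  2.29607524e-03]), 'ft_force': array([0.36202953, 0.57958602, 0.18152146]), 'moment': array([-0.05038081, -0.01089291, -0.02889908]), 'width': 87.52595224058668}
scene {'fx': 455.57605796653, 'fy': 455.57605796653, 'cx': 323.3293099604576, 'cy': 198.90777300884133, 'origin': array([ 641.87419451, 1225.68353333,  657.87040381]), 'attitude': array([-0.12855628, -2.65035969,  1.59917575])}
scene slot_mid {'uv': [333.6, 203.2], 'p': 0.93} [515.2 139.5  68. ]
scene lip_mid {'uv': [341.6, 195.4], 'p': 0.83} [492.8 134.2  88. ]
scene chest {'uv': [285.1, 223.3], 'p': 0.96} [649.7 1
[... 208 characters left out ...]
6433747,  0.55791537, -0.22212102])}
side slot_mid {'uv': [314.5, 221.2], 'p': 0.62} [511.  126.8  68. ]
side lip_mid {'uv': [307.9, 215.8], 'p': 0.93} [497.2 131.5  88. ]
side chest {'uv': [366.2, 221.3], 'p': 0.72} [653.  124.7   0. ]
wrist {'fx': 291.06279616496636, 'fy': 291.06279616496636, 'cx': 313.907900105774, 'cy': 196.5692687274074, 'T_tool_cam': array([[ 1.08375855e-04, -9.70006420e-01, -2.43079275e-01,
         6.56273016e+01],
       [ 9.99998654e-01, -2.92825579e-04,  1.61436387e-03,
         5.67301059e-01],
       [-1.63712315e-03, -2.43079123e-01,  9.70005082e-01,
         2.03530835e+01],
       [ 0.00000000e+00,  0.00000000e+00,  0.00000000e+00,
         1.00000000e+00]])}
```

View pics/scene0.png

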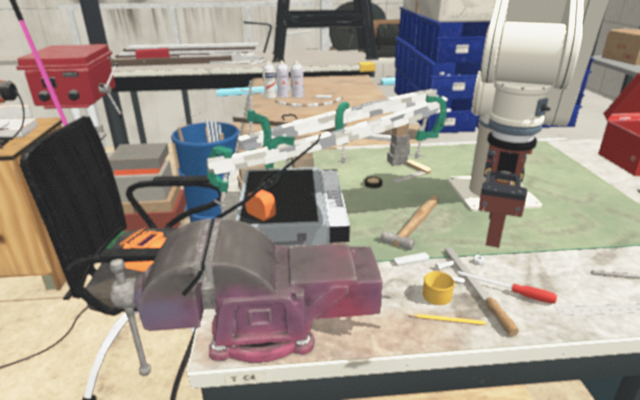

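View pics/side0.png

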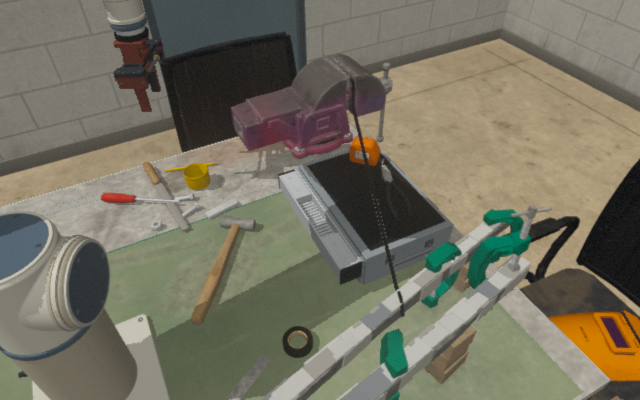

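View pics/wrist0.png

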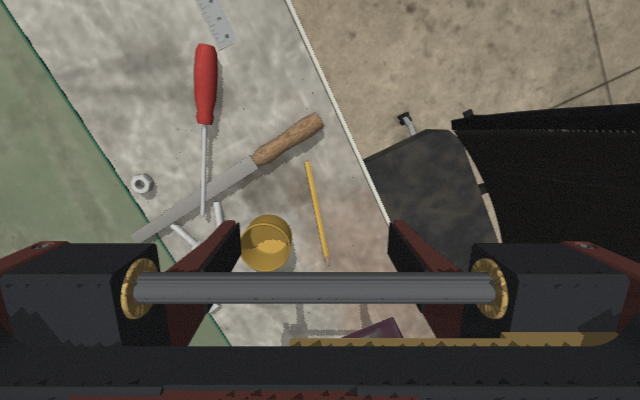

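The chest sits near (651,121), yawed about -5°. The slot is near (513,133). The vise is to the left and clamped bars are to the right. I'll back off towards the robot and come over the chest for a wrist view.

Call:
jog_arm --steps '[[[-0.022,-0.027,-0.002,0,0,0,1],[-0.022,-0.027,-0.002,0,0,0,1],[-0.022,-0.027,-0.002,0,0,0,1],[-0.022,-0.027,-0.002,0,0,0,1],[-0.022,-0.027,-0.002,0,0,0,1],[-0.022,-0.027,-0.002,0,0,0,1],[-0.022,-0.027,-0.002,0,0,0,1],[-0.022,-0.027,-0.002,0,0,0,1],[-0.022,-0.027,-0.002,0,0,0,1],[-0.022,-0.027,-0.002,0,0,0,1],[-0.022,-0.027,-0.002,0,0,0,1],[-0.022,-0.027,-0.002,0,0,0,1],[0,0,0,0,0,-5.3,1],[0,0,0,0,0,-5.3,1],[0,0,0,0,0,-5.3,1],[0,0,0,0,0,-5.3,1]]]'

```text
t: 1.93
ee_pos: [369.9, 152.9, 428.9]
orientation: [0.132, 3.138, 0.0]
ft_force: [-0.2, -0.3, -0.8]
width: 0.7
```

```bash
python3 - <<'E'
from h import *
o=ctrl.get_obs(); print(o['ee_pos'],R.from_rotvec(o['orientation']).as_matrix().round(3).tolist(),o['width'],o['ft_force'])
for n in ['scene','side','wrist']:
    save(n,n+'1.png')
for n in ['wrist','side']:
    for th,z in [('slot_mid',68),('lip_mid',88),('chest',0),('tape_measure',98),('pliers',98)]:
        for r in ctrl.landmark_of(th,n)[:2]: print(n,th,r, onz(n,r['uv'],z,o).round(1))
E
```

```text
[369.92492002 152.88341146 428.94242816] [[-0.996, 0.084, 0.001], [0.084, 0.996, 0.0], [-0.001, 0.0, -1.0]] 0.6685247292244146 [-0.19605046 -0.31218977 -0.79559912]
wrist chest {'uv': [310.3, 344.1], 'p': 0.65} [658.4 123.7   0. ]
side slot_mid {'uv': [315.6, 221.2], 'p': 0.62} [513.3 125.6  68. ]
side lip_mid {'uv': [304.4, 219.3], 'p': 0.69} [485.4 125.4  88. ]
side chest {'uv': [365.2, 218.1], 'p': 0.59} [656.6 135.3   0. ]
side chest {'uv': [314.7, 220.3], 'p': 0.59} [541.3 188.3  -0. ]
side tape_measure {'uv': [364.6, 160.7], 'p': 0.66} [707.  230.4  98. ]
side pliers {'uv': [392.3, 191.1], 'p': 0.75} [704.3 101.9  98. ]
```

View pics/wrist1.png

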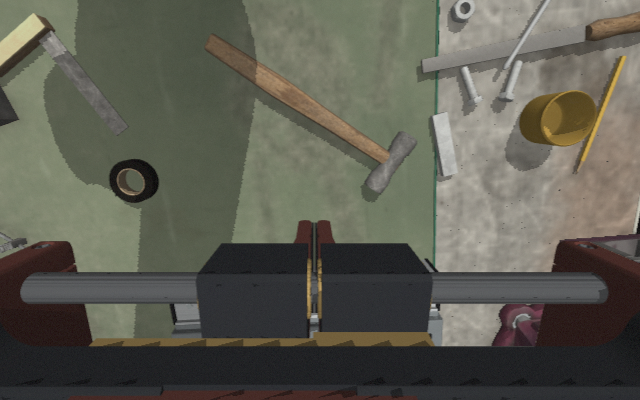

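View pics/scene1.png

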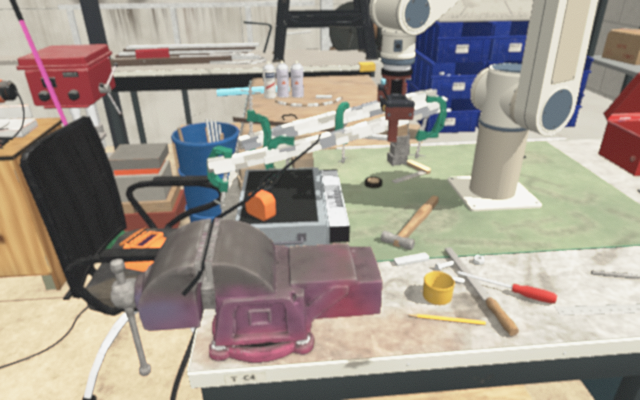

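The wrist view is blocked at the chest by the gripper body. A black cord seems to cross the chest, so I'll triangulate it first.

```bash
python3 - <<'E'
import cv2
a=cv2.imread('pics/scene1.png')[80:300,140:400]; b=cv2.imread('pics/side1.png')[50:330,260:480]
cv2.imwrite('pics/sz.png',cv2.resize(a,(780,660))[:600]); cv2.imwrite('pics/dz.png',cv2.resize(b,None,fx=2.1,fy=2.1,interpolation=cv2.INTER_CUBIC))
E
```

```text
(no output)
```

View pics/sz.png

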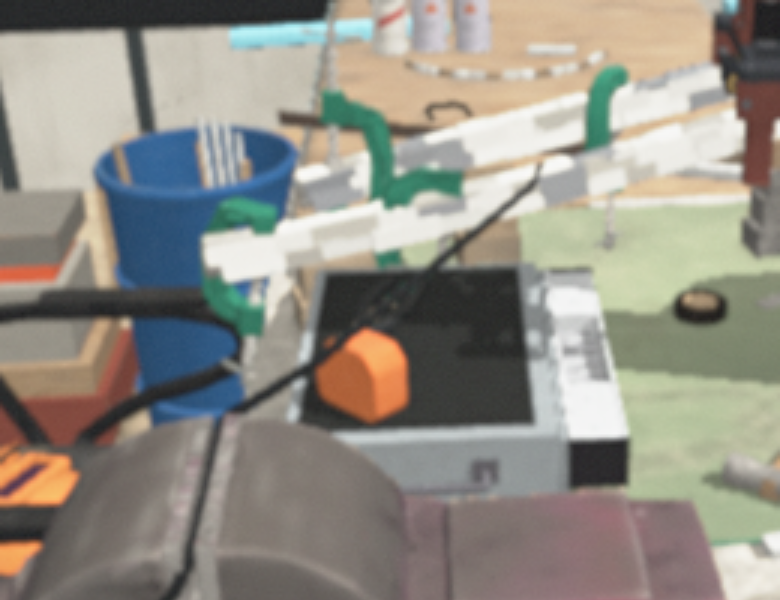

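View pics/dz.png

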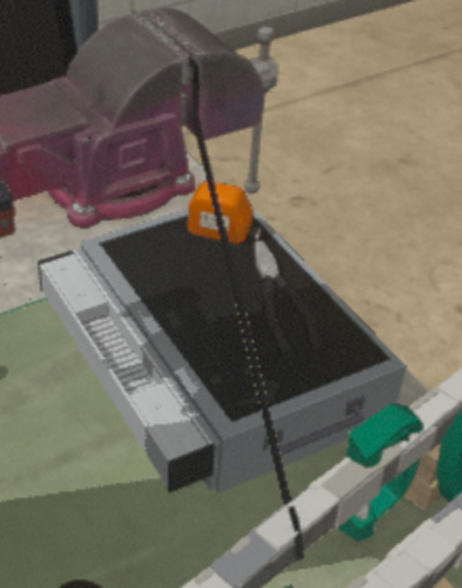

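```bash
cat >> h.py <<'E'
def ray(n,uv,obs=None):
    i,A,o=camT(n,obs); d=A@np.array([(uv[0]-i['cx'])/i['fx'],(uv[1]-i['cy'])/i['fy'],1]); return o,d/np.linalg.norm(d)
def tri(*rs):
    M=0;b=0
    for o,d in rs:
        P=np.eye(3)-np.outer(d,d); M=M+P; b=b+P@o
    x=np.linalg.solve(M,b); return x,[np.linalg.norm((np.eye(3)-np.outer(d,d))@(x-o)) for o,d in rs]
E
python3 - <<'E'
from h import *
for a,b in [((320,137),(403,314)),((215,217),(353,105))]: print(tri(ray('scene',a),ray('side',b)))
# line intersection of planes
n=[]
for c,(a,b) in [('scene',((320,137),(230,212))),('side',((403,314),(356,115)))]:
    o,d1=ray(c,a);_,d2=ray(c,b); m=np.cross(d1,d2); m/=np.linalg.norm(m); n.append((m,m@o))
for y in [-100,0,100,200,300]:
    A=np.array([n[0][0],n[1][0],[0,1,0]]); print(y,np.linalg.solve(A,[n[0][1],n[1][1],y]).round())
print(tri(ray('scene',(333.6,203.2)),ray('side',(315,221.2))))
# channel corner pix in side
for p in [(75,300),(160,400)]: print(onz('side',(p[0]/2.1+260,p[1]/2.1+50),68))
for p in [(85,305),(108,300),(148,365),(125,378)]: print(onz('side',(p[0]/2.1+260,p[1]/2.1+50),75))
E
```

```text
(array([ 520.01863833, -201.62141973,  133.93446563]), [np.float64(2.141871300200089), np.float64(2.1418713002001164)])
(array([777.59811824, 383.08718396, 170.1413801 ]), [np.float64(18.84959442652968), np.float64(18.84959442652952)])
-100 [ 557. -100.  150.]
0 [598.   0. 160.]
100 [638. 100. 170.]
200 [678. 200. 180.]
300 [719. 300. 190.]
(array([514.11633376, 130.48011355,  63.09469938]), [np.float64(0.021103923905711024), np.float64(0.021103923905672436)])
[514.0566551  234.26436236  68.        ]
[526.46333297  51.90765883  68.        ]
[517.61145085 214.06018555  75.        ]
[544.71815462 209.13685172  75.        ]
[536.2249328   96.38822002  75.        ]
[505.65306131  91.17011873  75.        ]
```

The cord runs at about z 150–180 and x ≥ 600 over the chest, clear of the working zone. Next I'll go forward for a wrist view of the channel.

Call:
jog_arm --steps '[[[-0.033,0,-0.004,0,0,0,1],[-0.033,0,-0.004,0,0,0,1],[-0.033,0,-0.004,0,0,0,1],[-0.033,0,-0.004,0,0,0,1],[-0.033,0,-0.004,0,0,0,1],[-0.033,0,-0.004,0,0,0,1],[0,0,0,0,0,0,1],[0,0,0,0,0,0,1]]]'

```text
t: 3.25
ee_pos: [568.1, 135.7, 452.1]
orientation: [-0.14, -3.138, 0.0]
ft_force: [-1.4, 0.4, -0.3]
width: 0.4
```

```bash
python3 - <<'E'
from h import *
o=ctrl.get_obs(); print(o['ee_pos'],o['qvel'].round(3),o['ft_force'])
save('wrist','wrist2.png')
for n in ['wrist']:
    for th,z in [('slot_mid',68),('lip_mid',88),('chest',0)]:
        for r in ctrl.landmark_of(th,n)[:2]: print(n,th,r, onz(n,r['uv'],z,o).round(1))
E
```

```text
[568.08503602 135.70499451 452.10745087] [ 0.015 -0.031  0.063  0.002  0.007  0.001] [-1.40234366  0.41141969 -0.25633867]
wrist slot_mid {'uv': [304.4, 137.0], 'p': 0.8} [517.8 129.4  68. ]
wrist lip_mid {'uv': [302.7, 117.8], 'p': 0.74} [495.4 130.2  88. ]
wrist chest {'uv': [313.0, 226.8], 'p': 0.87} [659.4 127.1   0. ]
```

View pics/wrist2.png

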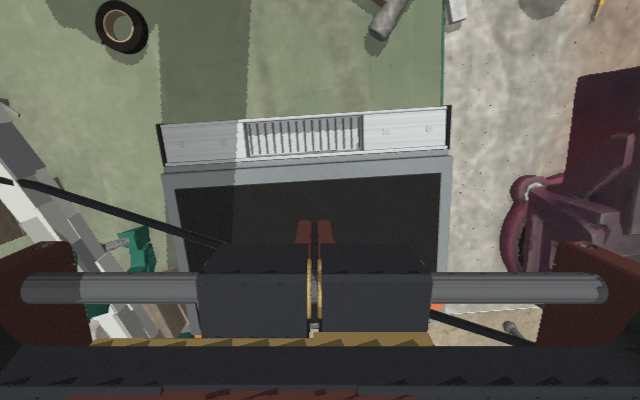

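The channel is clear: ribs span columns 245–363, rows 120–155. The lip line slopes about -3.3° in the image. I'll zoom in to measure it.

```bash
python3 - <<'E'
import cv2
a=cv2.imread('pics/wrist2.png')[95:195,145:465]
cv2.imwrite('pics/wz.png',cv2.resize(a,None,fx=2.5,fy=2.5,interpolation=cv2.INTER_CUBIC))
a=cv2.imread('pics/wrist2.png')[100:170,230:380]
cv2.imwrite('pics/wz2.png',cv2.resize(a,None,fx=5,fy=5,interpolation=cv2.INTER_CUBIC))
E
```

```text
(no output)
```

View pics/wz.png

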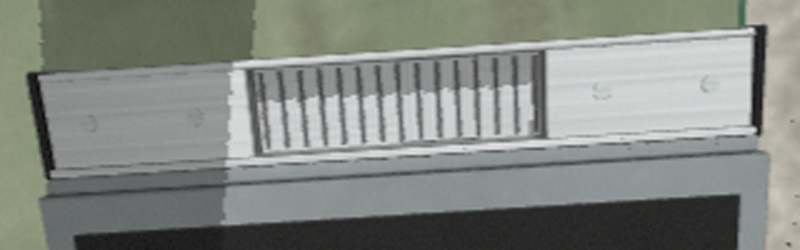

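View pics/wz2.png

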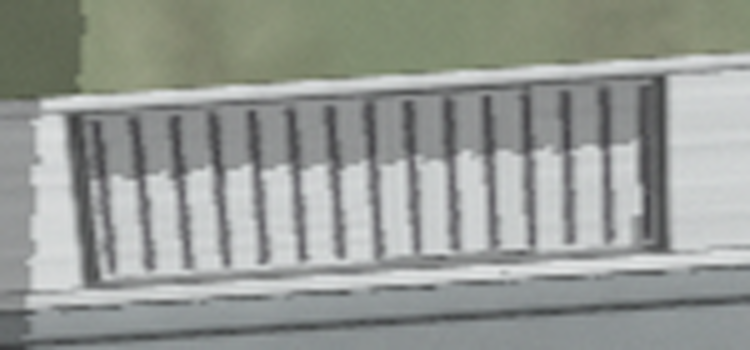

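```bash
python3 - <<'E'
from h import *
o=dict(ctrl.get_obs())
f=lambda p,z:onz('wrist',(p[0]/5+230,p[1]/5+100),z,o)
for nm,p,q,z in [('front88',(68,113),(663,75),88),('back92',(92,287),(665,250),92),('back68',(92,287),(665,250),68)]:
    a,b=f(p,z),f(q,z);d=b-a; print(nm,a.round(1),b.round(1),'mid',((a+b)/2).round(1),'len',np.linalg.norm(d).round(1),'yaw',np.degrees(np.arctan2(-d[0],d[1])).round(2))
g=lambda p,z:onz('wrist',(p[0]/2.5+145,p[1]/2.5+95),z,o)
for nm,p,q,z in [('outerfront',(32,73),(763,27),88),('chesttop front',(40,198),(768,152),98)]:
    a,b=g(p,z),g(q,z);d=b-a; print(nm,a.round(1),b.round(1),'mid',((a+b)/2).round(1),np.linalg.norm(d).round(1),'yaw',np.degrees(np.arctan2(-d[0],d[1])).round(2))
print(o['qpos'])
E
```

```text
front88 [492.4  62.5  88. ] [495.9 198.7  88. ] mid [494.1 130.6  88. ] len 136.3 yaw -1.47
back92 [531.9  63.3  92. ] [535.  196.7  92. ] mid [533.5 130.   92. ] len 133.5 yaw -1.34
back68 [534.1  57.7  68. ] [537.4 200.5  68. ] mid [535.8 129.1  68. ] len 142.9 yaw -1.34
outerfront [485.6 -35.7  88. ] [494.5 297.9  88. ] mid [490.  131.1  88. ] 333.8 yaw -1.53
chesttop front [541.8 -39.1  98. ] [549.9 297.1  98. ] mid [545.8 129.   98. ] 336.3 yaw -1.38
[ 2.15572657e-01  3.08771322e-01  1.68283315e+00  6.00771263e-05
  1.15120315e+00 -1.26784473e+00]
```

Three edges agree: slot_mid ≈ (514, 130.3), yaw ≈ -1.45°. I'll align and go above the channel's right end (y' = -45), tips at about z 108.

Call:
jog_arm --steps '[[[0,0,0,0,0,-3.65,1],[0.009,-0.0086,0.027,0,0,0,1],[0.009,-0.0086,0.027,0,0,0,1],[0.009,-0.0086,0.027,0,0,0,1],[0.009,-0.0086,0.027,0,0,0,1],[0.009,-0.0086,0.027,0,0,0,1],[0.009,-0.0086,0.027,0,0,0,1],[0,0,0,0,0,0,1],[0,0,0,0,0,0,1],[0,0,0,0,0,0,1],[0,0,0,0,0,0,1]]]'

```text
t: 4.37
ee_pos: [513.0, 86.3, 292.6]
orientation: [0.037, 3.138, 0.001]
ft_force: [0.1, 0.2, -0.7]
width: 0.8
```

```bash
cat >> h.py <<'E'
S=np.array([514,130.3]); yw=np.radians(-1.45); ex=np.array([np.cos(yw),np.sin(yw)]); ey=np.array([-np.sin(yw),np.cos(yw)])
def st():
    o=ctrl.get_obs(); M=R.from_rotvec(o['orientation']).as_matrix(); tip=o['ee_pos']+M[:,2]*182
    d=tip[:2]-S; print('t%.2f'%o['t'],'slot x %.1f y %.1f z %.1f'%(d@ex,d@ey,tip[2]),'yaw %.2f'%np.degrees(np.arctan2(-M[0,1],M[1,1])),'tilt',M[:2,2].round(4),'F',o['ft_force'].round(2),'w',o['width'].round(2))
    return o
E
python3 - <<'E'
from h import *
st(); save('side','side3.png'); save('wrist','wrist3.png'); save('scene','scene3.png')
im=cv2.imread('pics/side3.png')[90:300,220:440]
cv2.imwrite('pics/side3z.png',cv2.resize(im,None,fx=2.8,fy=2.8,interpolation=cv2.INTER_CUBIC))
E
```

```text
Traceback (most recent call last):
  File "h.py", line 29, in st
    d=tip[:2]-S; print('t%.2f'%o['t'],'slot x %.1f y %.1f z %.1f'%(d@ex,d@ey,tip[2]),'yaw %.2f'%np.degrees(np.arctan2(-M[0,1],M[1,1])),'tilt',M[:2,2].round(4),'F',o['ft_force'].round(2),'w',o['width'].round(2))
                                                                                                                                                                                              ^^^^^^^^^^^^^^^^
AttributeError: 'float' object has no attribute 'round'
```

```bash
sed -i "s/o\['width'\].round(2)/round(float(o['width']),2)/" h.py
python3 - <<'E'
from h import *
st(); save('side','side3.png'); save('scene','scene3.png')
a=cv2.imread('pics/side3.png')[90:300,220:440];b=cv2.imread('pics/scene3.png')[100:260,240:440]
cv2.imwrite('pics/side3z.png',cv2.resize(a,None,fx=2.8,fy=2.8,interpolation=cv2.INTER_CUBIC))
cv2.imwrite('pics/scene3z.png',cv2.resize(b,None,fx=3.5,fy=3.5,interpolation=cv2.INTER_CUBIC))
E
```

```text
t4.37 slot x 0.8 y -43.9 z 110.6 yaw -1.36 tilt [0.0037 0.0006] F [ 0.14  0.22 -0.65] w 0.81
```

View pics/side3z.png

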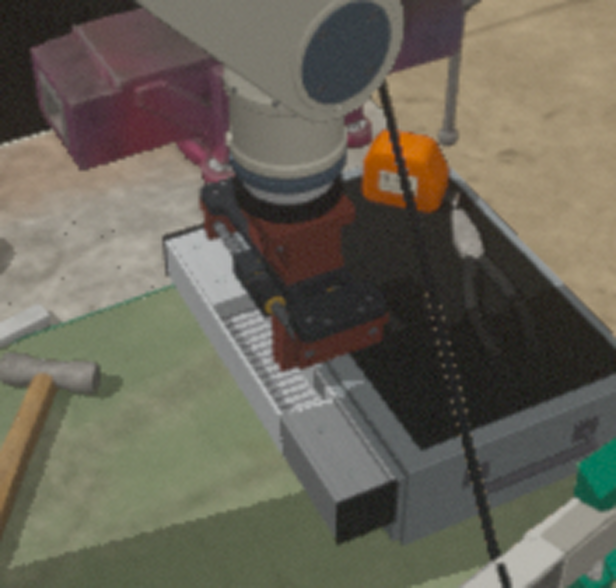

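View pics/scene3z.png

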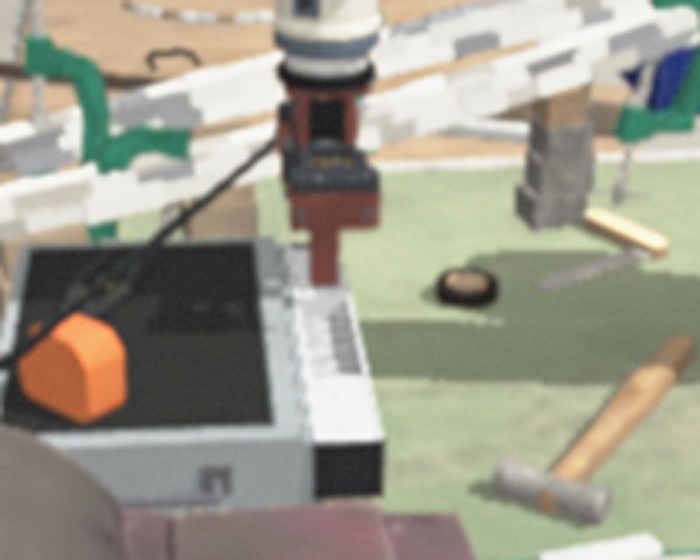

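The fingers hang over the channel's right part and the surroundings are clear. Lowering into the channel to just above the floor.

Call:
jog_arm --steps '[[[0,0,0.008,0,0,0,1],[0,0,0.008,0,0,0,1],[0,0,0.008,0,0,0,1],[0,0,0.008,0,0,0,1],[0,0,0,0,0,0,1],[0,0,0,0,0,0,1],[0,0,0,0,0,0,1]]]'

```text
t: 5.05
ee_pos: [511.9, 85.7, 258.4]
orientation: [-0.038, -3.141, 0.0]
ft_force: [-0.6, 0.5, -0.5]
width: 0.5
```

```bash
python3 -c "
from h import *
st()"
```

```text
t5.05 slot x -1.1 y -44.7 z 76.4 yaw -1.38 tilt [-0.0005 -0.0001] F [-0.57  0.48 -0.49] w 0.51
```

Now feeling for the floor in small steps.

Call:
jog_arm --steps '[[[0,0,0.003,0,0,0,1],[0,0,0.002,0,0,0,1],[0,0,0,0,0,0,1],[0,0,0,0,0,0,1]]]'

```text
t: 5.38
ee_pos: [511.8, 85.7, 253.7]
orientation: [-0.038, -3.141, 0.0]
ft_force: [0.4, 0.9, 0.1]
width: 0.2
```

Call:
jog_arm --steps '[[[0,0,0.001,0,0,0,1],[0,0,0.001,0,0,0,1],[0,0,0,0,0,0,1]]]'

```text
t: 5.63
ee_pos: [511.8, 85.7, 251.6]
orientation: [-0.038, -3.141, 0.0]
ft_force: [0.2, 0.3, 0.7]
width: 0.7
```

Call:
jog_arm --steps '[[[0,0,0.001,0,0,0,1],[0,0,0,0,0,0,1]]]'

```text
t: 5.8
ee_pos: [511.8, 85.7, 250.5]
orientation: [-0.038, -3.141, 0.0]
ft_force: [-0.5, -0.5, -0.2]
width: 0.4
```

Call:
jog_arm --steps '[[[0,0,0.001,0,0,0,1],[0,0,0,0,0,0,1]]]'

```text
t: 5.97
ee_pos: [511.9, 85.7, 250.3]
orientation: [-0.038, -3.141, 0.0]
ft_force: [-2.0, -0.9, 7.3]
width: 0.3
```

Call:
jog_arm --steps '[[[0,0,0.0005,0,0,0,1],[0,0,0,0,0,0,1]]]'

```text
t: 6.13
ee_pos: [511.9, 85.7, 250.2]
orientation: [0.038, 3.141, 0.0]
ft_force: [-3.8, -0.2, 12.6]
width: 0.8
```

Call:
jog_arm --steps '[[[0,0,0.0005,0,0,0,1],[0,0,0,0,0,0,1]]]'

```text
t: 6.3
ee_pos: [511.8, 85.7, 250.1]
orientation: [0.038, 3.141, -0.0]
ft_force: [-4.6, -0.0, 17.5]
width: 0.5
```

Rigid floor found at TCP z 250.3, about 10 N/mm. I'll back off to about 7 N and slide in +y, watching for the force to drop.

Call:
jog_arm --steps '[[[0,0,-0.001,0,0,0,1],[0,0.002,0,0,0,0,1],[0,0.002,0,0,0,0,1]]]'

```text
t: 6.55
ee_pos: [512.2, 89.3, 250.2]
orientation: [0.037, 3.141, -0.001]
ft_force: [-0.8, -6.2, 8.1]
width: 0.3
```

Call:
jog_arm --steps '[[[0,0.002,0,0,0,0,1],[0,0.002,0,0,0,0,1]]]'

```text
t: 6.72
ee_pos: [512.4, 93.3, 250.2]
orientation: [0.037, 3.14, -0.002]
ft_force: [-0.5, -5.6, 8.8]
width: 0.2
```

Call:
jog_arm --steps '[[[0,0.002,0,0,0,0,1],[0,0.002,0,0,0,0,1]]]'

```text
t: 6.88
ee_pos: [512.5, 97.3, 250.3]
orientation: [0.037, 3.14, -0.002]
ft_force: [-0.6, -5.1, 8.1]
width: 0.6
```

Call:
jog_arm --steps '[[[0,0.002,0,0,0,0,1],[0,0.002,0,0,0,0,1]]]'

```text
t: 7.05
ee_pos: [512.6, 101.3, 250.2]
orientation: [0.037, 3.14, -0.001]
ft_force: [-0.9, -5.1, 8.3]
width: 0.2
```

Call:
jog_arm --steps '[[[0,0.002,0,0,0,0,1],[0,0.002,0,0,0,0,1]]]'

```text
t: 7.22
ee_pos: [512.7, 105.3, 250.2]
orientation: [0.037, 3.14, -0.001]
ft_force: [-0.1, -5.7, 8.5]
width: 0.5
```

Call:
jog_arm --steps '[[[0,0.002,0,0,0,0,1],[0,0.002,0,0,0,0,1]]]'

```text
t: 7.38
ee_pos: [512.8, 109.3, 250.2]
orientation: [0.037, 3.14, -0.001]
ft_force: [-0.1, -6.3, 8.9]
width: 0.4
```

Call:
jog_arm --steps '[[[0,0.002,0,0,0,0,1],[0,0.002,0,0,0,0,1]]]'

```text
t: 7.55
ee_pos: [512.9, 113.3, 250.2]
orientation: [0.037, 3.14, -0.002]
ft_force: [0.2, -6.7, 8.7]
width: 0.4
```

Call:
jog_arm --steps '[[[0,0.002,0,0,0,0,1],[0,0.002,0,0,0,0,1]]]'

```text
t: 7.72
ee_pos: [513.0, 117.3, 250.2]
orientation: [0.037, 3.14, -0.001]
ft_force: [-0.6, -6.5, 8.8]
width: 0.5
```

Call:
jog_arm --steps '[[[0,0.002,0,0,0,0,1],[0,0.002,0,0,0,0,1]]]'

```text
t: 7.88
ee_pos: [513.1, 121.3, 250.2]
orientation: [0.037, 3.14, -0.002]
ft_force: [0.6, -6.3, 9.5]
width: 0.6
```

Call:
jog_arm --steps '[[[0,0.002,0,0,0,0,1],[0,0.002,0,0,0,0,1]]]'

```text
t: 8.05
ee_pos: [513.2, 125.3, 250.3]
orientation: [0.037, 3.14, -0.001]
ft_force: [-0.4, -6.2, 8.2]
width: 0.5
```

Call:
jog_arm --steps '[[[0,0.002,0,0,0,0,1],[0,0.002,0,0,0,0,1]]]'

```text
t: 8.22
ee_pos: [513.3, 129.3, 250.2]
orientation: [0.037, 3.14, -0.001]
ft_force: [-0.4, -5.9, 7.0]
width: 0.3
```

Call:
jog_arm --steps '[[[0,0.002,0,0,0,0,1],[0,0.002,0,0,0,0,1]]]'

```text
t: 8.38
ee_pos: [513.3, 133.4, 250.1]
orientation: [0.037, 3.14, -0.001]
ft_force: [-0.4, -5.2, 6.7]
width: 0.7
```

Call:
jog_arm --steps '[[[0,0.002,0,0,0,0,1],[0,0.002,0,0,0,0,1]]]'

```text
t: 8.55
ee_pos: [513.2, 137.7, 249.8]
orientation: [0.038, 3.141, -0.0]
ft_force: [-0.2, -2.2, 2.9]
width: 0.9
```

Call:
jog_arm --steps '[[[0,0.002,0,0,0,0,1],[0,0.002,0,0,0,0,1]]]'

```text
t: 8.72
ee_pos: [513.2, 141.8, 249.6]
orientation: [-0.038, -3.141, 0.0]
ft_force: [-0.0, -1.4, 2.6]
width: 0.5
```

Call:
jog_arm --steps '[[[0,0.002,0,0,0,0,1],[0,0.002,0,0,0,0,1]]]'

```text
t: 8.88
ee_pos: [513.3, 145.9, 249.6]
orientation: [-0.038, -3.141, 0.0]
ft_force: [0.0, -1.4, 2.8]
width: 0.0
```

The floor gives from TCP y ≈ 137 (force 2.6 N, z 0.6 mm lower). Pressing down here in steps.

Call:
jog_arm --steps '[[[0,-0.002,0,0,0,0,1],[0,0,0.002,0,0,0,1],[0,0,0.001,0,0,0,1],[0,0,0,0,0,0,1]]]'

```text
t: 9.22
ee_pos: [513.3, 143.9, 246.6]
orientation: [0.038, 3.141, 0.001]
ft_force: [-0.5, 3.2, 4.3]
width: 0.2
```

Call:
jog_arm --steps '[[[0,0,0.0015,0,0,0,1],[0,0,0.0015,0,0,0,1],[0,0,0,0,0,0,1]]]'

```text
t: 9.47
ee_pos: [513.4, 143.9, 243.6]
orientation: [0.038, 3.141, 0.001]
ft_force: [-0.5, 3.7, 5.7]
width: 0.4
```

Call:
jog_arm --steps '[[[0,0,0.001,0,0,0,1],[0,0,0.001,0,0,0,1],[0,0,0,0,0,0,1]]]'

```text
t: 9.72
ee_pos: [513.4, 143.9, 241.8]
orientation: [0.038, 3.141, 0.001]
ft_force: [-0.8, 4.2, 7.7]
width: 0.7
```

Call:
jog_arm --steps '[[[0,0,0.001,0,0,0,1],[0,0,0.001,0,0,0,1],[0,0,0.0005,0,0,0,1],[0,0,0,0,0,0,1]]]'

```text
t: 10.05
ee_pos: [513.4, 143.9, 239.4]
orientation: [0.038, 3.141, 0.001]
ft_force: [-2.0, 4.0, 8.5]
width: 0.9
```

The catch is fully down (10.9 mm, 8.5 N). Drawing out gently.

Call:
jog_arm --steps '[[[0,0,0.0004,0,0,0,1],[0.001,0,0,0,0,0,1],[0.0015,0,0,0,0,0,1],[0.0015,0,0,0,0,0,1],[0,0,0,0,0,0,1]]]'

```text
t: 10.47
ee_pos: [510.4, 143.9, 239.6]
orientation: [0.038, 3.137, 0.001]
ft_force: [2.8, 1.9, 7.7]
width: 0.5
```

Call:
jog_arm --steps '[[[0.0015,0,0,0,0,0,1],[0.0015,0,0,0,0,0,1],[0.0015,0,0,0,0,0,1],[0.0015,0,0,0,0,0,1]]]'

```text
t: 10.8
ee_pos: [504.7, 144.1, 239.7]
orientation: [0.038, 3.137, 0.002]
ft_force: [3.1, 2.2, 8.1]
width: 0.6
```

Call:
jog_arm --steps '[[[0.0015,0,0,0,0,0,1],[0.0015,0,0,0,0,0,1],[0.0015,0,0,0,0,0,1],[0.0015,0,0,0,0,0,1]]]'

```text
t: 11.13
ee_pos: [498.7, 144.3, 239.7]
orientation: [0.038, 3.137, 0.002]
ft_force: [4.4, 2.8, 7.4]
width: 0.6
```

```bash
python3 - <<'E'
from h import *
st(); a=save('side','side4.png')[90:300,220:440,::-1]
cv2.imwrite('pics/side4z.png',cv2.resize(a,None,fx=2.8,fy=2.8,interpolation=cv2.INTER_CUBIC))
E
```

```text
t11.13 slot x -14.8 y 13.8 z 57.7 yaw -1.38 tilt [0.0048 0.001 ] F [4.38 2.77 7.35] w 0.65
```

View pics/side4z.png

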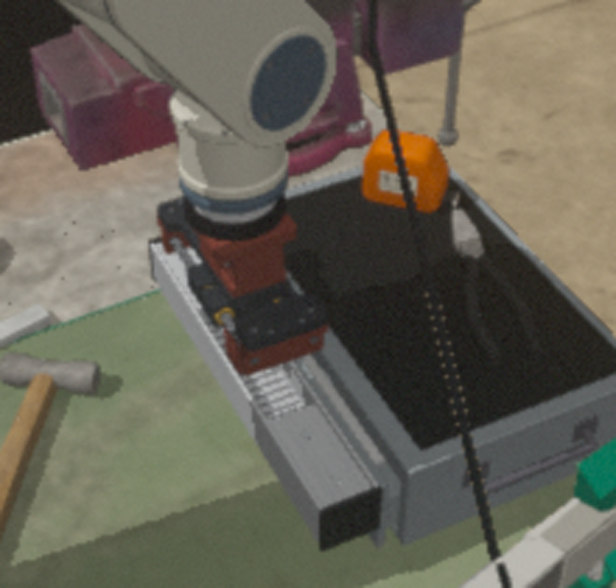

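The drawer moves with the fingers. Continuing at the same pace while checking where the offcut and tape lie relative to the drawer's path.

Call:
jog_arm --steps '[[[0.002,0,0,0,0,0,1],[0.002,0,0,0,0,0,1],[0.002,0,0,0,0,0,1],[0.002,0,0,0,0,0,1],[0.002,0,0,0,0,0,1],[0.002,0,0,0,0,0,1],[0.002,0,0,0,0,0,1],[0.002,0,0,0,0,0,1],[0,0,0,0,0,0,1]]]'

```text
t: 11.93
ee_pos: [482.3, 144.7, 239.6]
orientation: [0.038, 3.137, 0.002]
ft_force: [2.3, 2.1, 8.2]
width: 0.2
```

```bash
python3 - <<'E'
from h import *
st(); save('side','side5.png')
for th,z in [('slot_mid',68),('lip_mid',88),('steel_offcut',0),('black_tape',0)]:
    for r in ctrl.landmark_of(th,'side')[:1]:
        p=onz('side',r['uv'],z); print(th,r,p.round(1),((p[:2]-S)@ex).round(1),((p[:2]-S)@ey).round(1))
print(onz('side',(227,206),0))
E
```

```text
t11.93 slot x -31.4 y 13.7 z 57.6 yaw -1.38 tilt [0.0039 0.001 ] F [2.33 2.13 8.17] w 0.25
slot_mid {'uv': [302.4, 223.8], 'p': 0.73} [482.9 132.5  68. ] -31.1 1.4
lip_mid {'uv': [291.7, 220.0], 'p': 0.82} [459.3 136.9  88. ] -54.9 5.2
steel_offcut {'uv': [221.0, 210.9], 'p': 0.48} [344.2 331.8   0. ] -174.9 197.1
black_tape {'uv': [297.7, 342.7], 'p': 0.6} [359.7 -94.6   0. ] -148.6 -228.8
[ 3.63792314e+02  3.41776377e+02 -1.13686838e-13]
```

Drawer is out about 31 mm and its path is clear of both things. Continuing to about 100 mm.

Call:
jog_arm --steps '[[[0.003,0,0,0,0,0,1],[0.004,0,0,0,0,0,1],[0.004,0,0,0,0,0,1],[0.004,0,0,0,0,0,1],[0.004,0,0,0,0,0,1],[0.004,0,0,0,0,0,1],[0.004,0,0,0,0,0,1],[0.004,0,0,0,0,0,1],[0.004,0,0,0,0,0,1],[0.004,0,0,0,0,0,1],[0.004,0,0,0,0,0,1],[0.004,0,0,0,0,0,1],[0.004,0,0,0,0,0,1],[0.004,0,0,0,0,0,1],[0.004,0,0,0,0,0,1],[0.004,0,0,0,0,0,1],[0.003,0,0,0,0,0,1],[0.002,0,0,0,0,0,1],[0,0,0,0,0,0,1]]]'

```text
t: 13.77
ee_pos: [414.2, 146.4, 239.4]
orientation: [0.038, 3.138, 0.002]
ft_force: [1.8, 3.2, 7.3]
width: 0.5
```

```bash
python3 - <<'E'
from h import *
st(); a=save('side','side6.png')[90:300,180:400,::-1]
for th,z in [('slot_mid',68),('lip_mid',88)]:
    for r in ctrl.landmark_of(th,'side')[:1]:
        p=onz('side',r['uv'],z); print(th,r,p.round(1),((p[:2]-S)@ex).round(1),((p[:2]-S)@ey).round(1))
cv2.imwrite('pics/side6z.png',cv2.resize(a,None,fx=2.8,fy=2.8,interpolation=cv2.INTER_CUBIC))
E
```

```text
t13.77 slot x -99.5 y 13.8 z 57.4 yaw -1.38 tilt [0.0038 0.0012] F [1.79 3.24 7.26] w 0.54
slot_mid {'uv': [273.1, 235.3], 'p': 0.68} [409.9 131.5  68. ] -104.1 -1.5
lip_mid {'uv': [264.0, 233.1], 'p': 0.67} [389.2 129.3  88. ] -124.8 -4.1
```

View pics/side6z.png

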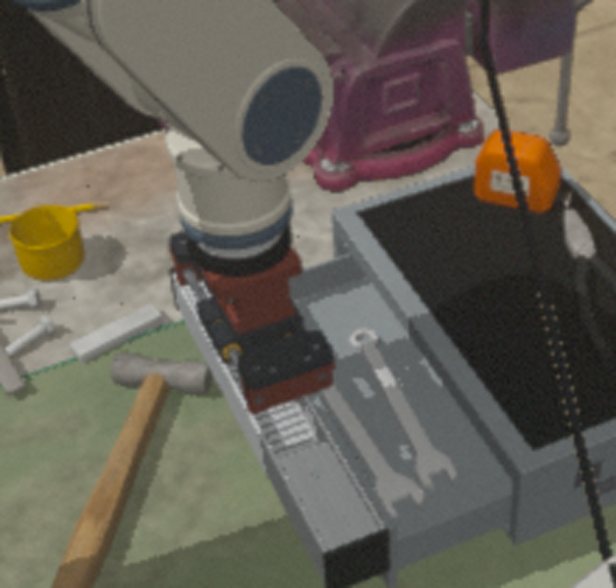

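The drawer is clearly open, about 10 cm, with spanners visible inside. Lifting straight out.

Call:
jog_arm --steps '[[[0,0,-0.002,0,0,0,1],[0,0,-0.004,0,0,0,1],[0,0,-0.005,0,0,0,1],[0,0,-0.01,0,0,0,1],[0,0,-0.015,0,0,0,1],[0,0,-0.02,0,0,0,1],[0,0,-0.02,0,0,0,1],[0,0,-0.02,0,0,0,1],[0,0,-0.02,0,0,0,1],[0,0,-0.02,0,0,0,1],[0,0,0,0,0,0,1],[0,0,0,0,0,0,1],[0,0,0,0,0,0,1],[0,0,0,0,0,0,1]]]'

```text
t: 15.08
ee_pos: [412.6, 145.8, 373.7]
orientation: [-0.038, -3.139, 0.001]
ft_force: [0.1, -0.1, -0.2]
width: 0.4
```

```bash
python3 - <<'E'
from h import *
st(); a=save('side','side7.png')
for th,z in [('slot_mid',68),('lip_mid',88)]:
    for r in ctrl.landmark_of(th,'side')[:1]:
        p=onz('side',r['uv'],z); print(th,r,p.round(1),((p[:2]-S)@ex).round(1))
E
```

```text
t15.08 slot x -102.2 y 12.8 z 191.7 yaw -1.38 tilt [-0.0024 -0.0009] F [ 0.07 -0.1  -0.22] w 0.38
slot_mid {'uv': [275.8, 239.3], 'p': 0.83} [410.5 117.7  68. ] -103.2
lip_mid {'uv': [264.3, 230.3], 'p': 0.78} [392.9 136.7  88. ] -121.2
```

View pics/side7.png

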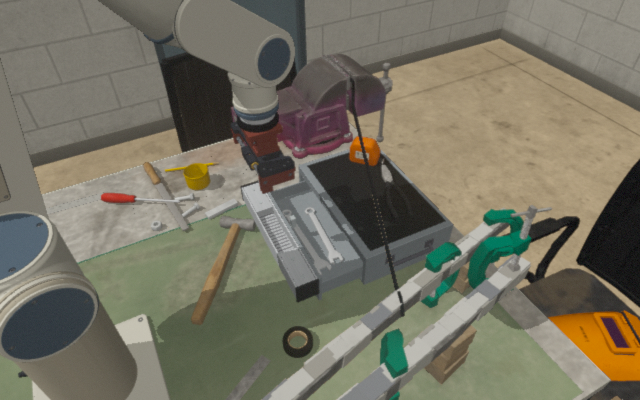

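The drawer is about 100 mm out, the fingers are clear by over 100 mm, the wrist force is zero and the other things are where they were. Handing in.

```bash
python3 -c "
from h import *
print(ctrl.close_job())"
```

```text
the job is handed in; nothing more can be done
None
```

The drawer is open about 100 mm and the fingers are clear of it. I handed the job in at about 15 s of the 64 s allowed, and no verdict was reported.

- **Finding the catch:** I slid the closed fingers along the channel floor at about 8 N. They began to sink about 7 mm left of the channel's middle.
- **Pressing and drawing:** I pressed about 14 mm left of the middle, and the catch went down about 10.9 mm at 8.5 N with the drawer still shut. I then drew the drawer out at 50 mm/s or less, with the fingers still in the channel. The highest wrist force I read was about 18 N, while feeling for the floor.
- **Last checks:**
  - The fingers' travel puts the drawer about 100 mm out, and the side-camera landmarks put it at 97 to 103 mm.
  - The wrist force was about zero, with the fingertips about 100 mm above the pull.
  - The other things looked unmoved in the side picture; I did not measure them.
- **Not checked directly:** I did not measure the catch springing back, only that the channel floor looked normal after I lifted off.
- **Disagreement:** The networks' early yaw (about -5°) disagreed with the edges in the wrist picture (-1.45°). I used the edges, and the fingers went into the channel without touching its walls.

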